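Sweep the round seal blanks through the tray's gate into the case

TASK

With the fingertips sweep the three round brass blanks across the sorting tray and out through its narrow gate, one at a time, so that each drops into the middle slot of the open case below. Only push the blanks: do not lift, squeeze or press hard on them. Leave the square blank, the loupe and the other loose things on the desk where they are.

Things in the scene. Friction and masses are not known exactly. Their poses are not given: they have to be found in the camera images.
- tray: Fixed sorting tray. Origin on the table below the middle of its gate; x points level out through the gate to the case, z up. Flat floor, top at z 57 mm. From above: rectangle x -198 to -74, y +-135 mm, then straight diagonal rims from (-74, +-135) in to round gate posts (diameter 8) centred at (-4, +-25). Rims 4 mm thick, 14 mm above the floor. Floor ends at x = 0.
- gate (a point): Middle of the gate at the floor's square edge, at floor height (tray 0, 0, 57 mm); axes as the tray's. Clear gap 42 mm between the posts: one 28 mm blank passes, two abreast do not. A blank whose centre is pushed past this edge tips off and drops into the slot below.
- case: Fixed grey open case under the spout, 96 (x) by 160 (y) by 44 mm high, origin under its centre on the table, axes parallel to the tray's, centre 14 mm beyond the gate. The lid lies folded flat on the table beyond it. Two walls along x part it into an empty middle slot and two foam-filled side compartments.
- slot (a point): Centre of the floor of the case's middle slot, 6 mm above the table; axes as the case's. Slot 88 mm long (x +-44), 54 mm wide (y +-27), 38 mm deep; the gate's floor edge is over its x = -14 mm, 51 mm above its floor. All three blanks fit in it, lying or leaning anyhow.
- blank_a: Round brass seal blank, a plain disc 28 mm in diameter, 8 mm thick, 34 to 53 g, loose and lying flat on the tray floor; origin at its centre (4 mm above the tray floor), z along its axis. One of three alike.
- blank_b: Round brass seal blank, the same as blank_a.
- blank_c: Round brass seal blank, the same as blank_a.
- square_blank: Square brass blank, 25 by 25 mm, 8 mm thick, about 42 g, loose on the tray floor among the round ones; origin at its centre. It stays on the tray.
- loupe: Eyepiece loupe of dark steel, 27 mm in diameter, 30 mm high, standing loose in a back corner of the tray (towards the tray's +y side); origin at the centre of its foot, z up. It stays where it is.
- graver: Engraving tool with wooden mushroom handle, about 125 mm long, 28 mm high, lying loose on the table beside the tray's -y side; origin on the table near its middle. Leave alone.
- ink: Amber glass ink jar, 42 mm in diameter, 58 mm high, standing loose on the table on the case's +y side; origin at the centre of its foot, z up. Leave alone.
- clear_box: Small clear plastic box with white lid, 53 by 37 mm, 23 mm high, loose on the table on the case's -y side; origin under its centre. Leave alone.
- pencil: Wooden pencil 175 mm long, 9 mm thick, lying loose on the table to the right of the tray; origin under its middle. Leave alone.
Mind the look-alikes: they are no part of the job. Leave any pink or red look-alike of the blank_a alone. What is shaped like the blank_b but green or red is not meant.

How it is judged:
By the outcome, as a careful person would: the job done as asked, in the order asked, and still so for the second after the job is handed in, with the robot touching nothing.
It also fails if it takes over 61 s, if anything falls off the work surface, if the arm or the gripper's body presses on something with over 40 N, if the wrist force passes 120 N, or if a joint passes its speed limit or range.

ROBOT

A 6-joint arm with a two-finger parallel gripper is mounted at the origin on the work surface. World frame = base frame: x ahead of the robot, y to its left, z up, the work surface at z = 0. Lengths are in m, angles in rad, forces in N, time in s.
With the tool pointing down it reaches from about 0.25 to 0.775 m from the base axis. Payload 4 kg.
Tool frame: the origin (TCP) lies midway between the tips of the shut fingers; the grasp point (between the pads) lies robot.grip_point_offset behind it (robot.grip_point_offset is the distance from the TCP to the grasp point, in m); z points along the fingers, x is the direction in which the jaws open and shut, and the axes are right-handed (so a half turn about z gives the same grasp; the last joint's range is limited). The gripper opens to 94 mm and grips with 3 to 60 N. Pads are 16 mm wide; open, the fingers measure 119 mm over their backs; the gripper's body (75 mm by 177 mm) begins 78 mm behind the grasp point.
Start: joints at [-1.378, 0.087, 1.371, -0, 1.684, -0.103], TCP at [0.16, -0.526, 0.206] pointing down, gripper open.
Joint ranges: [-3.1, 3.1], [-0.76, 2.03], [0.27, 2.55], [-1.08, 4.22], [0.17, 2.65], [-2.57, 2.57]. Speed limits (rad/s): [2.79, 2.79, 3.14, 3.14, 3.14, 3.14].

INTERFACE

Orientations are given as [roll, pitch, yaw] about the fixed x, y, z axes, in that order (R = Rz(yaw) Ry(pitch) Rx(roll)).
In Python, from bench import robot, optics, finder gives the robot as it stands. The module is installed in compiled form; this text tells all that it offers.
- The arm moves only by the tool arm_command, never from a script. Its argument "plan" is a list of rows, each a list of 5 numbers: the opening, from 0 (shut) to 1 (fully open), then the shift along the world's x, y, z in m, then the turn about the world's z in degrees. A call has 1 to 10 rows; each row is the pose to reach, as a shift and turn from the pose commanded when the call began; what a row does not reach only later rows make up. A row lasts 1/8 s, in which the tool goes at most 62.5 mm and 10.7 degrees, less where a joint would pass 70% of its speed; a pose out of reach is approached as far as the arm can. A call with a gripper value outside its range is refused whole. The fingers move at their own pace and stop on an object; the grip force is fixed at half the most. Time passes only in rows, so rows that repeat a pose let the fingers close. It gives the time, the measured TCP pose, the force and the opening at its end, in the units of the state.
- robot.get_obs(): the state, without advancing time (a new reading comes with each control period).
- optics.snapshot(name): name is "scene" or "top" or "wrist"; returns a dict with "image" (400x640x3 uint8, red, green, blue), "fx", "fy", "cx", "cy" (pixels), "position" and "rotation" of the camera in the world; the wrist camera has in their place "hand_eye" (4x4, takes a point from camera to tool coordinates, whose origin is the TCP and whose axes are the tool frame's). Camera axes: x right, y down, z forward; pixel columns grow to the right and rows downward; lengths in m; the calibration is good to about 2 mm. The wrist camera is an equidistant fisheye: a pixel r from the principal point sees the ray r / f radians off the axis. A picture is of the moment at which its call begins: read the wrist's pose just before it. There is no depth.
- robot.close_job(): hands the job in, once; it reports no verdict.
Trained networks look in the newest picture that a camera, given by its name, has taken for a name from the list of things; names that differ only in an ending like _2 or _b are one class to them, and where a whole thing is asked for, a point or a joint stands for the part that bears it (a point fixed in the world has none). Each returns a list of dicts, best first, with "p" (0 to 1); they miss things now and then, are a little off and sometimes report something else, mostly with a low value. They report only what shows in the picture. A call takes as long as a camera call. They do not tell look-alikes from the thing itself.
- finder.masks_of(label, camera): "pixels" (400x640 bool, what is visible of it) and "extent" ([left, top, right, bottom] in pixels, round what is visible of it).
The state is a dict: "time": time; "joint_positions": joint angles; "qvel": joint speeds; "joint_torque": joint torques, N m; "tool_pos": TCP position; "ee_rot": TCP orientation; "wrist_force": force on the tool from outside, world axes, zero at the start; "wrist_torque": the same for the moment, N m; "width": finger opening in m.
Only numpy, scipy, OpenCV 4.12 (cv2) and the standard library are available. Lean on these libraries where they do the work, as an engineer would, in place of code of your own. Each camera call takes 0.05 s, during which the arm holds its last target.

## Working session

There is one attempt and no reset: what is moved stays moved. The work goes in short steps, Python scripts to look and compute and a tool call to move; the robot and the scene stay as the last step left them, time stands still between calls to the robot, and variables do not carry over. Pictures are saved under pics/ and viewed, and the job is handed in when it is done.

Besides the shell and the picture viewer there is one more tool, called after "Emit:" in YAML: its name, and indented under it one key for each argument. arm_command: Moves the arm, as the interface text tells. Its arguments: {"type":"object","properties":{"plan":{"type":"array","items":{"type":"array","items":{"type":"number"}}}},"required":["plan"]}

```bash
mkdir -p pics; python3 - <<'E'
from bench import robot, optics, finder
import cv2
o=robot.get_obs(); print({k:o[k] for k in ("time","tool_pos","ee_rot","width","wrist_force")}, robot.grip_point_offset)
for n in ("scene","top","wrist"):
    s=optics.snapshot(n); cv2.imwrite(f"pics/{n}0.png",s["image"][...,::-1])
    print(n,{k:(v if k!="image" else 0) for k,v in s.items()})
E
```

```text
{'time': 0.0, 'tool_pos': array([ 0.16020516, -0.52557627,  0.20432917]), 'ee_rot': array([-3.14139981e+00,  2.17492514e-03, -1.27502449e+00]), 'width': 0.09449901326973595, 'wrist_force': array([ 0.27988006, -0.27042791,  0.64562665])} 0.0188
scene {'image': 0, 'fx': 413.6367964920606, 'fy': 413.6367964920606, 'cx': 318.6812396185588, 'cy': 202.5461677132353, 'position': array([ 0.97333736, -0.77686686,  0.58963363]), 'rotation': array([-2.151586  , -0.00928931,  0.49888968])}
top {'image': 0, 'fx': 436.41186617539057, 'fy': 436.41186617539057, 'cx': 317.96358936673965, 'cy': 197.1956315663618, 'position': array([ 0.45548593, -0.10212521,  0.99656411]), 'rotation': array([-3.00846541,  0.01984084, -1.57596141])}
wrist {'image': 0, 'fx': 309.70691628693146, 'fy': 309.70691628693146, 'cx': 317.0295487558849, 'cy': 201.75226642517688, 'hand_eye': array([[ 9.99999619e-01,  2.98828222e-04, -8.19930453e-04,
         2.60123769e-04],
       [-7.07060165e-05,  9.64200538e-01,  2.65174128e-01,
        -7.74272486e-02],
       [ 8.69818896e-04, -2.65173969e-01,  9.64200192e-01,
        -1.78551962e-01],
       [ 0.00000000e+00,  0.00000000e+00,  0.00000000e+00,
         1.00000000e+00]])}
```

View pics/top0.png

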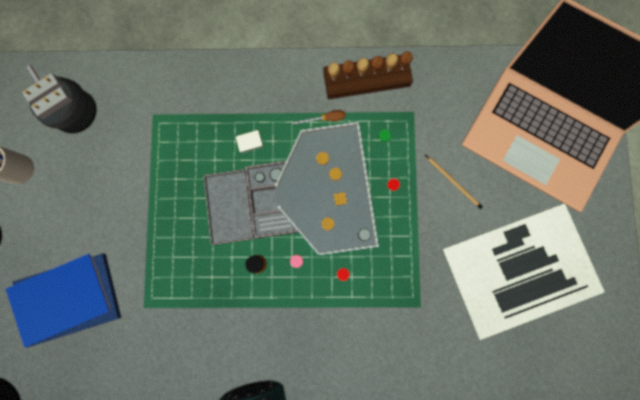

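View pics/scene0.png

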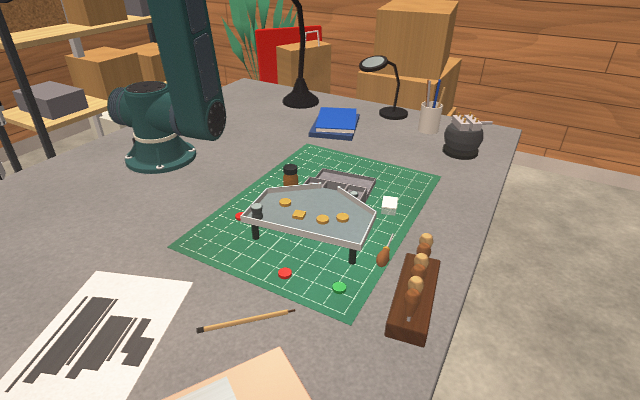

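View pics/wrist0.png

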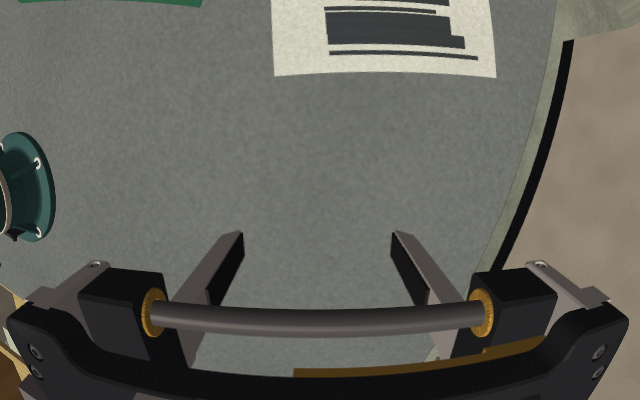

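```bash
cat > h.py <<'E'
from bench import robot, optics, finder
import numpy as np, cv2
from scipy.spatial.transform import Rotation as R
def cam(s):
    return R.from_euler('xyz',s["rotation"]).as_matrix(), np.array(s["position"])
def unproj(s,u,v,z):
    M,p=cam(s); d=M@np.array([(u-s["cx"])/s["fx"],(v-s["cy"])/s["fy"],1.]); return p+d*(z-p[2])/d[2]
def proj(s,P):
    M,p=cam(s); q=(np.atleast_2d(P)-p)@M; return np.c_[q[:,0]/q[:,2]*s["fx"]+s["cx"],q[:,1]/q[:,2]*s["fy"]+s["cy"]]
def crop(s,box,k,fn,draw=None):
    x0,y0,x1,y1=box; im=cv2.resize(s["image"][y0:y1,x0:x1,::-1],None,fx=k,fy=k,interpolation=cv2.INTER_CUBIC)
    cv2.imwrite(fn,im)
E
python3 - <<'E'
from h import *
for n in ("top","scene"):
    s=optics.snapshot(n)
    for l in ("tray","blank_a","square_blank","loupe","ink","case","clear_box","graver"):
        for d in finder.masks_of(l,n):
            v,u=np.nonzero(d["pixels"]); c=(u.mean(),v.mean())
            z={"blank_a":.065,"square_blank":.065,"tray":.06}.get(l,0.02)
            print(n,l,round(d["p"],2),np.round(c,1),len(u),d["extent"],unproj(s,*c,z)[:2].round(4))
    crop(s,(190,100,400,290) if n=="top" else (170,140,450,310),3.6 if n=="top" else 2.8,f"pics/{n}_crop.png")
E
```

```text
top tray 0.75 [327.  189.8] 9121 [276.4, 124.7, 377.7, 251.3] [ 0.597 -0.104]
top tray 0.71 [244.7 204.4] 5530 [201.4, 161.2, 298.2, 245.2] [0.5666 0.0747]
top tray 0.54 [454.8 183.4] 297 [428.0, 157.6, 484.5, 211.5] [ 0.6088 -0.3802]
top blank_a 0.69 [321.7 158.3] 116 [314.2, 151.8, 330.3, 163.7] [ 0.6659 -0.0929]
top blank_a 0.68 [383.5 135.8] 82 [377.6, 131.2, 389.5, 142.7] [ 0.7149 -0.2285]
top blank_a 0.53 [296.  261.3] 106 [289.9, 258.5, 302.8, 267.2] [ 0.444  -0.0372]
top blank_a 0.51 [327.  223.5] 127 [325.8, 218.8, 335.3, 229.7] [ 0.5236 -0.1032]
top blank_a 0.5 [392.3 184.3] 121 [387.6, 178.8, 398.6, 190.6] [ 0.6072 -0.2447]
top blank_a 0.43 [342.5 274.6] 112 [337.8, 266.3, 350.1, 281.0] [ 0.4159 -0.1351]
top blank_a 0.35 [454.6 183.2] 308 [427.7, 155.9, 481.0, 208.8] [ 0.6084 -0.3783]
top ink 0.63 [255.4 264.1] 335 [245.4, 255.1, 262.6, 274.3] [0.4377 0.0563]
top case 0.86 [244.4 204.3] 5313 [201.9, 163.3, 297.6, 244.7] [0.5715 0.0831]
top case 0.41 [248.5 141.8] 406 [237.3, 131.4, 259.0, 154.1] [0.7165 0.0759]
top clear_box 0.76 [248.6 141.7] 412 [237.8, 130.1, 262.8, 157
[... 806 characters left out ...]
289.5, 206.1, 304.3, 217.5] [ 0.5794 -0.136 ]
scene loupe 0.46 [256.5 210.4] 167 [250.9, 202.0, 264.2, 217.0] [ 0.4476 -0.1171]
scene ink 0.69 [289.8 174.4] 291 [285.7, 161.9, 295.9, 185.6] [0.4237 0.0742]
scene ink 0.47 [314.  215.2] 5588 [242.4, 183.0, 378.5, 266.5] [ 0.5793 -0.066 ]
scene case 0.76 [344.5 182. ] 1103 [305.2, 170.0, 376.5, 201.3] [0.5752 0.1118]
scene case 0.33 [314.5 215.2] 5526 [240.2, 182.3, 373.8, 264.2] [ 0.5805 -0.0655]
scene clear_box 0.55 [388.7 205. ] 274 [384.5, 198.3, 399.0, 215.4] [0.7202 0.0638]
scene clear_box 0.4 [383.4 255. ] 238 [380.2, 237.1, 391.2, 269.6] [ 0.7781 -0.1222]
scene graver 0.64 [383.5 255. ] 235 [380.0, 233.7, 390.5, 268.6] [ 0.7781 -0.1221]
```

View pics/top_crop.png

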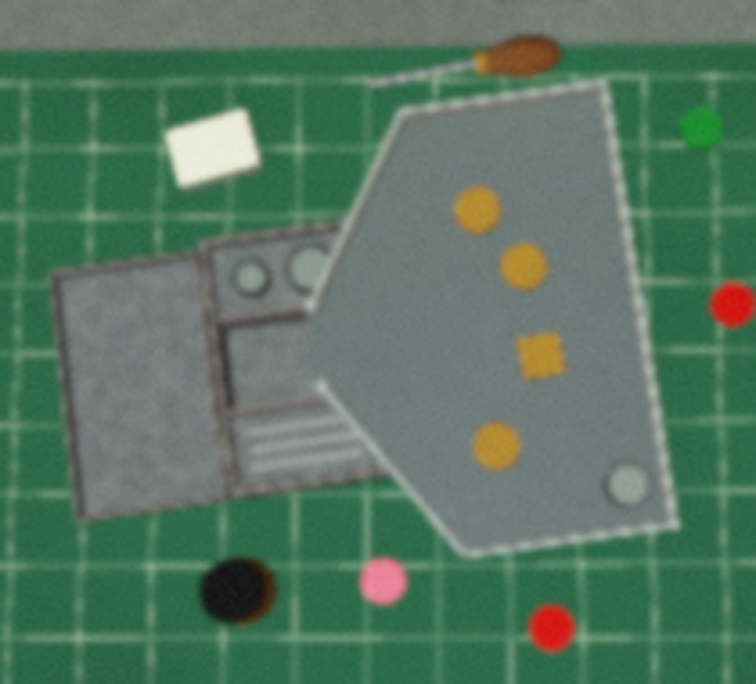

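View pics/scene_crop.png

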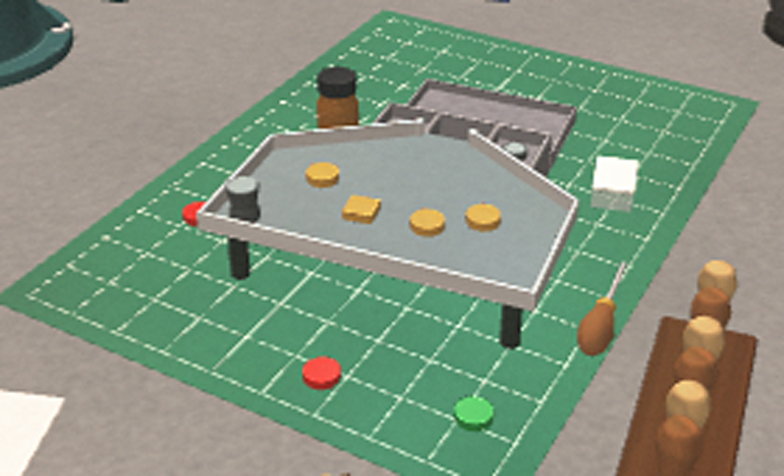

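```bash
cat >> h.py <<'E'
from scipy.optimize import least_squares
def brass(s,box):
    hsv=cv2.cvtColor(s["image"],cv2.COLOR_RGB2HSV)
    m=cv2.inRange(hsv,(12,110,90),(28,255,255)); k=np.zeros_like(m); x0,y0,x1,y1=box; k[y0:y1,x0:x1]=m[y0:y1,x0:x1]
    n,_,st,c=cv2.connectedComponentsWithStats(k); return [(c[i],st[i,4]) for i in range(1,n) if st[i,4]>25]
def T(p,q): # tray->world
    x,y,a=p; q=np.atleast_2d(q); return np.c_[x+q[:,0]*np.cos(a)-q[:,1]*np.sin(a), y+q[:,0]*np.sin(a)+q[:,1]*np.cos(a)]
def Ti(p,w):
    x,y,a=p; d=np.atleast_2d(w)[:,:2]-[x,y]; return np.c_[d[:,0]*np.cos(a)+d[:,1]*np.sin(a),-d[:,0]*np.sin(a)+d[:,1]*np.cos(a)]
E
python3 - <<'E'
from h import *
s=optics.snapshot("top")
# rim outline corners (crop px -> px), tray coords outer(ish) rim centre at z .071
c=np.array([(605,88),(672,525),(404,112),(462,553),(312,308),(320,383)])/3.6+[190,100]-0.36
q=np.array([(-.198,-.135),(-.198,.135),(-.074,-.135),(-.074,.135),(-.004,-.025),(-.004,.025)])
f=lambda p:(proj(s,np.c_[T(p,q),np.full(6,.071)])-c).ravel()
r=least_squares(f,[.6,-.02,1.7]); print(r.x, np.degrees(r.x[2]), r.fun.round(2))
p=r.x
for c,a in brass(s,(280,120,375,250)):
    w=unproj(s,*c,.064); print("top",c.round(1),a,w[:2].round(4),"tray",(Ti(p,w)*1000).round(1))
s2=optics.snapshot("scene")
for c,a in brass(s2,(250,190,370,240)):
    w=unproj(s2,*c,.062); print("scene",c.round(1),a,w[:2].round(4),"tray",(Ti(p,w)*1000).round(1))
# overlay model on both
for n,S,box,k in(("top",s,(190,100,400,290),3.6),("scene",s2,(220,150,400,280),4.2)):
    im=cv2.resize(S["image"][box[1]:box[3],box[0]:box[2],::-1],None,fx=k,fy=k,interpolation=cv2.INTER_CUBIC)
    for i,j in((0,1),(0,2),(1,3),(2,4),(3,5)):
        P=proj(S,np.c_[T(p,q[[i,j]]),[.071]*2]); P=((P-box[:2]+.5)*k).astype(int); cv2.line(im,P[0].tolist(),P[1].tolist(),(255,0,255),1)
    P=proj(S,np.c_[T(p,[(0,-.021),(0,.021)]),[.057]*2]);P=((P-box[:2]+.5)*k).astype(int); cv2.line(im,P[0].tolist(),P[1].tolist(),(0,0,255),1)
    cv2.imwrite(f"pics/{n}_fit.png",im)
E
```

```text
[0.58350796 0.00671893 1.69817038] 97.29799580557344 [ 0.19 -1.11  0.12  0.66 -0.19 -0.18  0.02  0.75 -0.36 -1.14  0.21  0.9 ]
top [322.3 157.9] 123 [ 0.667  -0.0943] tray [[-110.8  -70. ]]
top [335.  173.5] 126 [ 0.6321 -0.1216] tray [[-133.5  -31.9]]
top [339.9 198.4] 132 [ 0.5776 -0.1315] tray [[-136.3   23.4]]
top [327.5 223.5] 121 [ 0.5237 -0.1043] tray [[-102.5   73.5]]
scene [284.8 202. ] 86 [ 0.5233 -0.1053] tray [[-103.4   73.9]]
scene [298.7 214.4] 105 [ 0.5771 -0.1325] tray [[-137.3   24. ]]
scene [342.2 217.2] 95 [ 0.6663 -0.0948] tray [[-111.2  -69.3]]
scene [322.4 219.1] 94 [ 0.6317 -0.1225] tray [[-134.3  -31.3]]
```

View pics/top_fit.png

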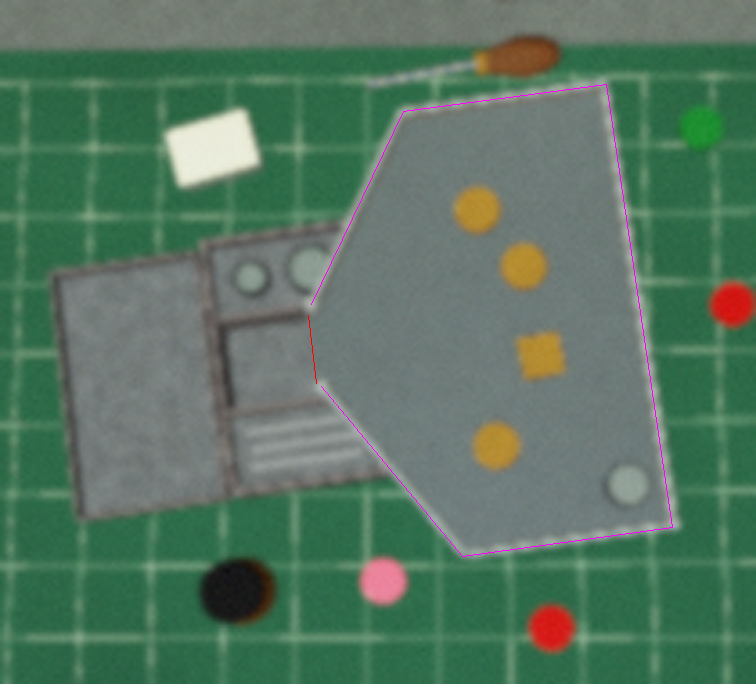

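View pics/scene_fit.png

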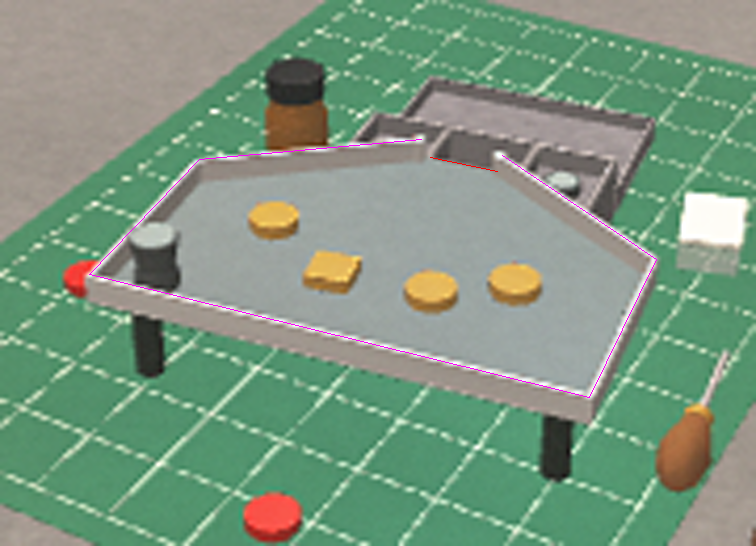

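```bash
cat > plan.py <<'E'
from h import *
p=np.array([0.58350796,0.00671893,1.69817038])
def show(D0,ctrl=(-.030,0),end=(.004,0),cmd=None,off=.0201,back=.034,n=14,z=None):
    """cmd: commanded x,y,z,yaw_deg. prints absolute targets and shifts"""
    D0,c,e=map(np.array,(D0,ctrl,end)); 
    t=np.linspace(0,1,400); B=((1-t)**2)[:,None]*D0+(2*t*(1-t))[:,None]*c+(t**2)[:,None]*e
    d=(2*(1-t))[:,None]*(c-D0)+(2*t)[:,None]*(e-c); th=np.arctan2(d[:,1],d[:,0])
    s=np.r_[0,np.cumsum(np.hypot(*np.diff(B,axis=0).T))]
    print("len",s[-1].round(4))
    rows=[("hover",D0,th[0],back)]
    for k in np.linspace(0,s[-1],n):
        i=np.argmin(abs(s-k)); rows.append((f"{k*1e3:.0f}",B[i],th[i],off))
    for nm,D,a,o in rows:
        q=D-o*np.array([np.cos(a),np.sin(a)]); w=T(p,q)[0]; yaw=np.degrees(p[2]+a)-90
        print(nm,"tray",(q*1e3).round(1),"abs",w.round(4),yaw.round(1),"shift",(w-cmd[:2]).round(4) if cmd else "",(yaw-cmd[3]).round(1) if cmd else "")
E
python3 -c "
from plan import *
show((-.111,-.0697),cmd=(.160,-.526,.206,-73.05))"
```

```text
len 0.1363
hover tray [-136.8  -91.9] abs [ 0.692  -0.1173] 48.0 shift [0.532  0.4087] 121.1
0 tray [-126.2  -82.8] abs [ 0.6817 -0.108 ] 48.0 shift [0.5217 0.418 ] 121.1
10 tray [-118.4  -75.8] abs [ 0.6738 -0.1011] 47.4 shift [0.5138 0.4249] 120.4
21 tray [-110.4  -68.9] abs [ 0.6658 -0.094 ] 46.7 shift [0.5058 0.432 ] 119.7
31 tray [-102.7  -62.3] abs [ 0.6583 -0.0872] 45.9 shift [0.4983 0.4388] 119.0
42 tray [-94.5 -55.5] abs [ 0.6505 -0.08  ] 45.0 shift [0.4905 0.446 ] 118.0
52 tray [-86.4 -48.8] abs [ 0.6429 -0.0728] 43.9 shift [0.4829 0.4532] 117.0
63 tray [-78.  -42.1] abs [ 0.6352 -0.0653] 42.6 shift [0.4752 0.4607] 115.7
73 tray [-69.7 -35.8] abs [ 0.6278 -0.0579] 41.1 shift [0.4678 0.4681] 114.1
84 tray [-61.3 -29.5] abs [ 0.6206 -0.0503] 39.1 shift [0.4606 0.4757] 112.2
94 tray [-52.7 -23.4] abs [ 0.6134 -0.0425] 36.6 shift [0.4534 0.4835] 109.7
105 tray [-44.  -17.5] abs [ 0.6065 -0.0347] 33.2 shift [0.4465 0.4913] 106.3
115 tray [-35.2 -11.8] abs [ 0.5997 -0.0267] 28.5 shift [0.4397 0.4993] 101.5
126 tray [-26.   -6.1] abs [ 0.5928 -0.0183] 20.8 shift [0.4328 0.5077] 93.9
136 tray [-16.1   0. ] abs [ 0.5856 -0.0093] 7.3 shift [0.4256 0.5167] 80.3
```

Emit:
arm_command:
  plan:
    - [0.15,0.05,0.04,0,10]
    - [0.15,0.1,0.08,0,20]
    - [0.15,0.15,0.12,0,30]
    - [0.15,0.2,0.16,0,40]
    - [0.15,0.25,0.2,0,50]
    - [0.15,0.3,0.24,0,60]
    - [0.15,0.35,0.28,0,70]
    - [0.15,0.4,0.31,0,80]
    - [0.15,0.45,0.35,0,90]
    - [0.15,0.49,0.38,0,100]

```text
time: 2.4
tool_pos: [0.6519, -0.1446, 0.2054]
ee_rot: [3.141, -0.0, 0.477]
wrist_force: [0.8, -0.8, 0.3]
width: 0.0142
```

Emit:
arm_command:
  plan:
    - [0.15,0.03,0.02,-0.02,10]
    - [0.15,0.042,0.029,-0.05,20]
    - [0.15,0.042,0.029,-0.1,21]
    - [0.15,0.042,0.029,-0.115,21]
    - [0.15,0.042,0.029,-0.115,21]

```text
time: 3.02
tool_pos: [0.6916, -0.1172, 0.0894]
ee_rot: [-3.139, 0.001, 0.836]
wrist_force: [-0.2, -0.5, 0.3]
width: 0.0141
```

```bash
python3 - <<'E'
from h import *
o=robot.get_obs(); print(o["time"],o["tool_pos"],np.degrees(o["ee_rot"]),o["width"],o["wrist_force"],o["qvel"].round(3))
s=optics.snapshot("wrist"); cv2.imwrite("pics/w1.png",s["image"][...,::-1])
s=optics.snapshot("scene"); crop(s,(220,130,400,270),4.2,"pics/s1.png")
E
```

```text
3.025 [ 0.69157596 -0.11715817  0.08938351] [-1.79864731e+02  6.64578250e-02  4.79139669e+01] 0.014134508480523503 [-0.20929727 -0.47603424  0.25351613] [-0.004 -0.037 -0.058  0.002  0.005 -0.002]
```

View pics/w1.png

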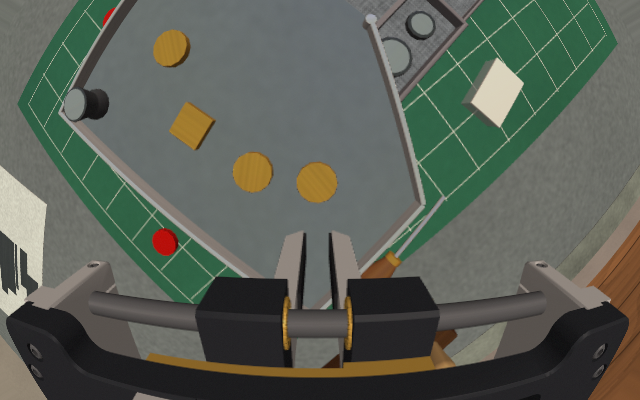

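View pics/s1.png

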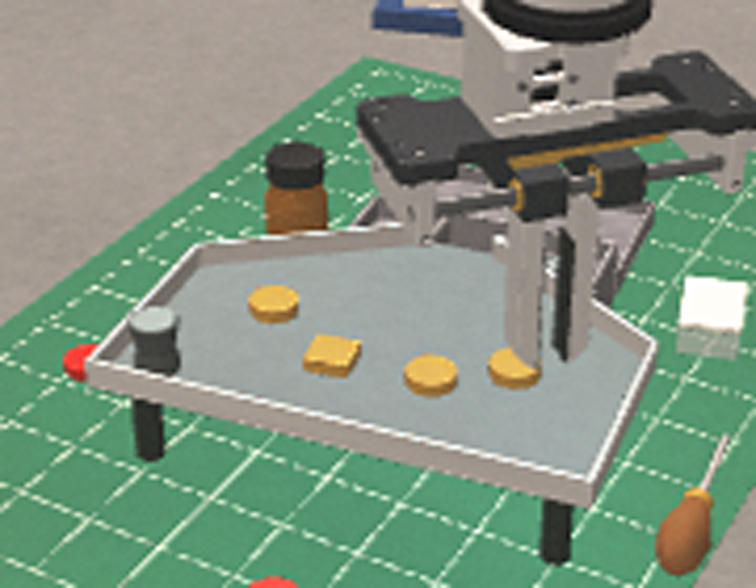

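```bash
cat >> h.py <<'E'
def wpix(s,o,u,v,z):
    x,y=u-s["cx"],v-s["cy"]; r=np.hypot(x,y); a=r/s["fx"]; d=np.array([np.sin(a)*x/r,np.sin(a)*y/r,np.cos(a)]) if r>0 else np.array([0,0,1.])
    H=s["hand_eye"]; M=R.from_euler('xyz',o["ee_rot"]).as_matrix()
    d=M@(H[:3,:3]@d); c=M@H[:3,3]+o["tool_pos"]; return c+d*(z-c[2])/d[2]
E
python3 - <<'E'
from plan import *
o=robot.get_obs(); s=optics.snapshot("wrist")
for c,a in brass(s,(130,0,420,210)):
    w=wpix(s,o,*c,.064); print(c.round(0),a,(Ti(p,w)*1e3).round(1))
for u,v in ((371,19),(135,0),(424,204)): print((Ti(p,wpix(s,o,u,v,.071))*1e3).round(1))
show((-.111,-.0697),cmd=(.692,-.117,.091,48.05))
E
```

```text
[171.  46.] 955 [[-102.5   73.6]]
[191. 122.] 1158 [[-135.8   23.8]]
[252. 168.] 1239 [[-133.1  -31. ]]
[315. 178.] 1269 [[-110.4  -68.8]]
[[ -4.5 -25.8]]
[[-91. 123.]]
[[ -73.2 -137.4]]
len 0.1363
hover tray [-136.8  -91.9] abs [ 0.692  -0.1173] 48.0 shift [ 0.     -0.0003] -0.0
0 tray [-126.2  -82.8] abs [ 0.6817 -0.108 ] 48.0 shift [-0.0103  0.009 ] -0.0
10 tray [-118.4  -75.8] abs [ 0.6738 -0.1011] 47.4 shift [-0.0182  0.0159] -0.7
21 tray [-110.4  -68.9] abs [ 0.6658 -0.094 ] 46.7 shift [-0.0262  0.023 ] -1.4
31 tray [-102.7  -62.3] abs [ 0.6583 -0.0872] 45.9 shift [-0.0337  0.0298] -2.1
42 tray [-94.5 -55.5] abs [ 0.6505 -0.08  ] 45.0 shift [-0.0415  0.037 ] -3.1
52 tray [-86.4 -48.8] abs [ 0.6429 -0.0728] 43.9 shift [-0.0491  0.0442] -4.1
63 tray [-78.  -42.1] abs [ 0.6352 -0.0653] 42.6 shift [-0.0568  0.0517] -5.4
73 tray [-69.7 -35.8] abs [ 0.6278 -0.0579] 41.1 shift [-0.0642  0.0591] -7.0
84 tray [-61.3 -29.5] abs [ 0.6206 -0.0503] 39.1 shift [-0.0714  0.0667] -8.9
94 tray [-52.7 -23.4] abs [ 0.6134 -0.0425] 36.6 shift [-0.0786  0.0745] -11.4
105 tray [-44.  -17.5] abs [ 0.6065 -0.0347] 33.2 shift [-0.0855  0.0823] -14.8
115 tray [-35.2 -11.8] abs [ 0.5997 -0.0267] 28.5 shift [-0.0923  0.0903] -19.6
126 tray [-26.   -6.1] abs [ 0.5928 -0.0183] 20.8 shift [-0.0992  0.0987] -27.2
136 tray [-16.1   0. ] abs [ 0.5856 -0.0093] 7.3 shift [-0.1064  0.1077] -40.8
```

Emit:
arm_command:
  plan:
    - [0.15,0,0,-0.02,0]
    - [0.15,0,0,-0.0285,0]
    - [0.15,-0.006,0.005,-0.0285,0]
    - [0.15,-0.011,0.0095,-0.0285,0]
    - [0.15,-0.018,0.016,-0.0285,-0.7]
    - [0.15,-0.026,0.023,-0.0285,-1.4]
    - [0.15,-0.034,0.03,-0.0285,-2.1]
    - [0.15,-0.0415,0.037,-0.0285,-3.1]
    - [0.15,-0.049,0.044,-0.0285,-4.1]
    - [0.15,-0.0568,0.0517,-0.0285,-5.4]

```text
time: 4.42
tool_pos: [0.6351, -0.065, 0.0622]
ee_rot: [3.141, -0.0, 0.741]
wrist_force: [-0.2, -0.3, 0.7]
width: 0.0142
```

```bash
python3 - <<'E'
from plan import *
o=robot.get_obs(); s=optics.snapshot("wrist"); cv2.imwrite("pics/w2.png",s["image"][...,::-1])
print(o["time"],o["tool_pos"],Ti(p,o["tool_pos"]),o["wrist_force"])
for c,a in brass(s,(100,0,420,220)):
    w=wpix(s,o,*c,.064); print(c.round(0),a,(Ti(p,w)*1e3).round(1))
E
```

```text
4.425 [ 0.63511867 -0.06501889  0.06217697] [[-0.07771277 -0.04207976]] [-0.21559099 -0.33187328  0.70702079]
[148. 173.] 1234 [[-101.3   73.5]]
[317. 207.] 1098 [[-57.  -27.8]]
```

View pics/w2.png

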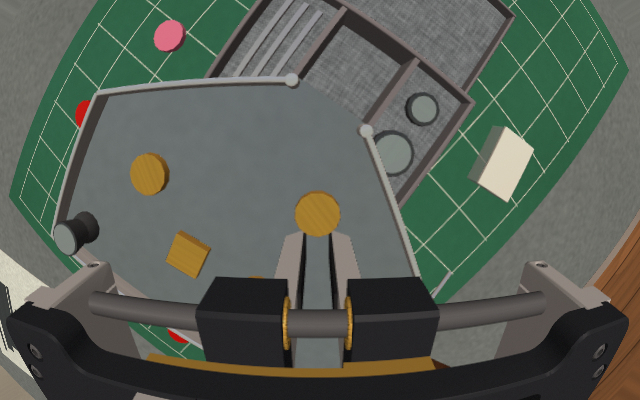

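Emit:
arm_command:
  plan:
    - [0.15,-0.0074,0.0074,-0.001,-1.6]
    - [0.15,-0.0146,0.015,-0.001,-3.5]
    - [0.15,-0.0218,0.0228,-0.001,-6]
    - [0.15,-0.0287,0.0306,-0.001,-9.4]
    - [0.15,-0.0355,0.0386,-0.001,-14.2]
    - [0.15,-0.039,0.0428,-0.001,-18]
    - [0.15,-0.0424,0.047,-0.001,-22]
    - [0.15,-0.046,0.0515,-0.001,-28.5]
    - [0.15,-0.0496,0.056,-0.001,-35.4]
    - [0.15,-0.0496,0.056,-0.001,-35.4]

```text
time: 5.72
tool_pos: [0.5854, -0.009, 0.0608]
ee_rot: [-3.141, 0.0, 0.126]
wrist_force: [0.4, 0.5, 0.6]
width: 0.0142
```

```bash
python3 - <<'E'
from plan import *
o=robot.get_obs(); s=optics.snapshot("wrist"); cv2.imwrite("pics/w3.png",s["image"][...,::-1])
print(o["time"],o["tool_pos"],Ti(p,o["tool_pos"]),np.degrees(o["ee_rot"][2]),o["wrist_force"])
E
```

```text
5.725 [ 0.58540692 -0.00895935  0.06082112] [[-0.01579249  0.00010803]] 7.219540986787964 [0.41350846 0.47436223 0.55460754]
```

View pics/w3.png

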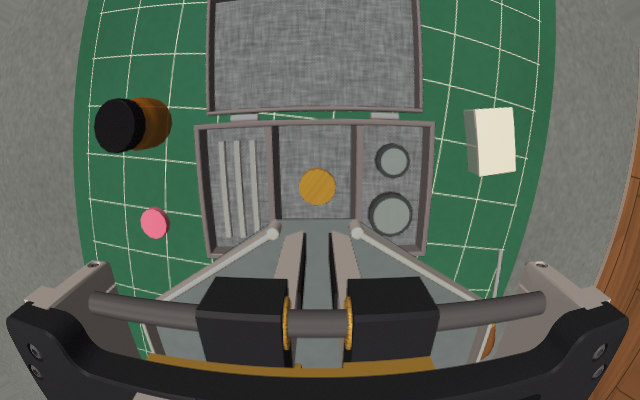

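```bash
python3 -c "
from plan import *
show((-.1337,-.0313),cmd=(.5856,-.0093,.0615,7.25),n=16)
show((-.1025,.0737),cmd=(.5856,-.0093,.0615,7.25),n=15)"
```

```text
len 0.1415
hover tray [-166.2  -41.1] abs [ 0.6454 -0.153 ] 24.1 shift [ 0.0598 -0.1437] 16.8
0 tray [-152.9  -37.1] abs [ 0.6397 -0.1403] 24.1 shift [ 0.0541 -0.131 ] 16.8
9 tray [-143.8  -34.3] abs [ 0.6358 -0.1315] 23.9 shift [ 0.0502 -0.1222] 16.6
19 tray [-134.8  -31.5] abs [ 0.6319 -0.123 ] 23.6 shift [ 0.0463 -0.1137] 16.3
28 tray [-125.8  -28.8] abs [ 0.6281 -0.1144] 23.3 shift [ 0.0425 -0.1051] 16.1
38 tray [-117.   -26.2] abs [ 0.6244 -0.106 ] 23.0 shift [ 0.0388 -0.0967] 15.7
47 tray [-107.7  -23.5] abs [ 0.6205 -0.0971] 22.6 shift [ 0.0349 -0.0878] 15.4
57 tray [-98.7 -20.9] abs [ 0.6168 -0.0885] 22.2 shift [ 0.0312 -0.0792] 14.9
66 tray [-89.8 -18.4] abs [ 0.6132 -0.08  ] 21.7 shift [ 0.0276 -0.0707] 14.5
75 tray [-80.5 -15.9] abs [ 0.6095 -0.0711] 21.1 shift [ 0.0239 -0.0618] 13.9
85 tray [-71.4 -13.4] abs [ 0.6059 -0.0624] 20.5 shift [ 0.0203 -0.0531] 13.2
94 tray [-62.1 -11. ] abs [ 0.6023 -0.0535] 19.6 shift [ 0.0167 -0.0442] 12.4
104 tray [-53.   -8.7] abs [ 0.5989 -0.0447] 18.6 shift [ 0.0133 -0.0354] 11.3
113 tray [-43.9  -6.5] abs [ 0.5956 -0.036 ] 17.3 shift [ 0
[... 835 characters left out ...]
76.6  47.9] abs [ 0.5457 -0.0753] -32.7 shift [-0.0399 -0.066 ] -40.0
66 tray [-69.7  41.7] abs [ 0.551  -0.0677] -31.2 shift [-0.0346 -0.0584] -38.5
75 tray [-62.7  35.5] abs [ 0.5563 -0.06  ] -29.4 shift [-0.0293 -0.0507] -36.7
85 tray [-55.5  29.3] abs [ 0.5615 -0.0521] -27.2 shift [-0.0241 -0.0428] -34.4
94 tray [-48.1  23.3] abs [ 0.5665 -0.0439] -24.2 shift [-0.0191 -0.0346] -31.5
104 tray [-40.5  17.4] abs [ 0.5714 -0.0357] -20.3 shift [-0.0142 -0.0264] -27.5
113 tray [-32.8  11.6] abs [ 0.5762 -0.0273] -14.7 shift [-0.0094 -0.018 ] -21.9
122 tray [-24.9   5.9] abs [ 0.5808 -0.0187] -6.3 shift [-0.0048 -0.0094] -13.6
132 tray [-16.1   0. ] abs [ 0.5856 -0.0093] 7.3 shift [-0.  0.] 0.0
```

Emit:
arm_command:
  plan:
    - [0.15,0.003,-0.01,0.03,2]
    - [0.15,0.015,-0.04,0.05,8]
    - [0.15,0.035,-0.09,0.05,14]
    - [0.15,0.06,-0.144,0.05,17]
    - [0.15,0.06,-0.144,0.05,17]
    - [0.15,0.06,-0.144,0.02,17]
    - [0.15,0.06,-0.144,0,17]

```text
time: 6.65
tool_pos: [0.6451, -0.1525, 0.0593]
ee_rot: [-3.14, 0.001, 0.422]
wrist_force: [0.3, -0.2, -0.7]
width: 0.0141
```

```bash
python3 - <<'E'
from plan import *
o=robot.get_obs(); s=optics.snapshot("wrist"); cv2.imwrite("pics/w4.png",s["image"][...,::-1])
print(o["time"],o["tool_pos"],Ti(p,o["tool_pos"]),np.degrees(o["ee_rot"][2]),o["wrist_force"])
for c,a in brass(s,(50,0,420,230)):
    w=wpix(s,o,*c,.064); print(c.round(0),a,(Ti(p,w)*1e3).round(1))
E
```

```text
6.65 [ 0.64505824 -0.15249172  0.05931373] [[-0.16573959 -0.04082714]] 24.2020509125335 [ 0.29838775 -0.24064005 -0.71284748]
[165.  98.] 1377 [[-102.7   73.5]]
[226. 172.] 1724 [[-135.9   23.9]]
[316. 194.] 1756 [[-133.2  -30.7]]
```

View pics/w4.png

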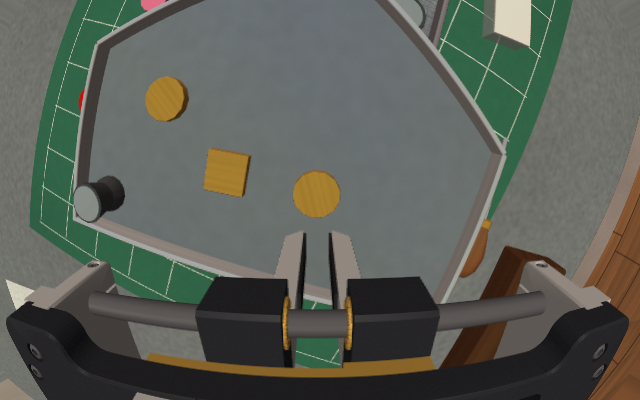

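Emit:
arm_command:
  plan:
    - [0.15,-0.003,0.007,0.001,0]
    - [0.15,-0.006,0.013,0.001,0]
    - [0.15,-0.01,0.022,0.001,0]
    - [0.15,-0.0137,0.03,0.001,-0.5]
    - [0.15,-0.0175,0.0389,0.001,-0.7]
    - [0.15,-0.0212,0.0473,0.001,-1.1]
    - [0.15,-0.0251,0.0562,0.001,-1.4]
    - [0.15,-0.0288,0.0648,0.001,-1.9]
    - [0.15,-0.0324,0.0733,0.001,-2.4]
    - [0.15,-0.036,0.0822,0.001,-2.9]

```text
time: 7.95
tool_pos: [0.6097, -0.0707, 0.062]
ee_rot: [3.141, -0.0, 0.37]
wrist_force: [0.9, -1.8, 0.9]
width: 0.0144
```

Emit:
arm_command:
  plan:
    - [0.15,-0.0036,0.0087,0,-0.7]
    - [0.15,-0.0072,0.0176,0,-1.5]
    - [0.15,-0.0106,0.0264,0,-2.6]
    - [0.15,-0.014,0.0351,0,-3.9]
    - [0.15,-0.0173,0.0439,0,-5.8]
    - [0.15,-0.019,0.0485,0,-7.2]
    - [0.15,-0.0206,0.0529,0,-8.7]
    - [0.15,-0.0223,0.0573,0,-11.3]
    - [0.15,-0.024,0.0618,0,-14]
    - [0.15,-0.024,0.0618,0,-14]

```text
time: 9.2
tool_pos: [0.5857, -0.009, 0.0618]
ee_rot: [-3.141, 0.0, 0.127]
wrist_force: [0.0, 0.4, 0.8]
width: 0.0142
```

```bash
python3 - <<'E'
from plan import *
o=robot.get_obs(); s=optics.snapshot("wrist"); cv2.imwrite("pics/w5.png",s["image"][...,::-1])
print(o["time"],o["tool_pos"],Ti(p,o["tool_pos"]),np.degrees(o["ee_rot"][2]),o["wrist_force"])
E
```

```text
9.2 [ 0.58566952 -0.00902626  0.06180555] [[-0.01589222 -0.00014394]] 7.266173988307675 [0.00637581 0.44195824 0.79440551]
```

View pics/w5.png

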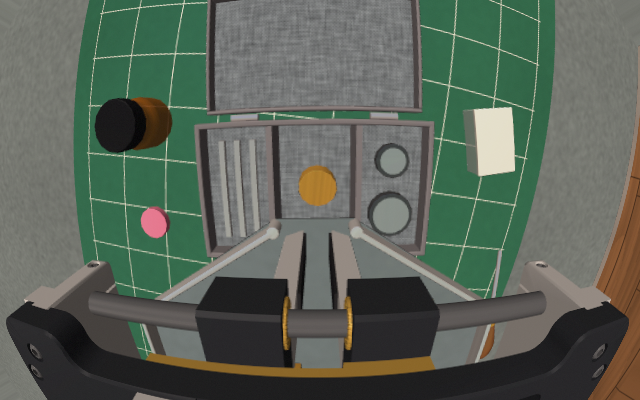

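Emit:
arm_command:
  plan:
    - [0.15,-0.004,-0.008,0.03,-9]
    - [0.15,-0.02,-0.03,0.05,-19]
    - [0.15,-0.045,-0.07,0.05,-29]
    - [0.15,-0.07,-0.105,0.05,-39]
    - [0.15,-0.083,-0.122,0.05,-45.4]
    - [0.15,-0.083,-0.122,0.05,-45.4]
    - [0.15,-0.083,-0.122,0.02,-45.4]
    - [0.15,-0.083,-0.122,0,-45.4]

```text
time: 10.25
tool_pos: [0.5032, -0.1304, 0.0609]
ee_rot: [-3.141, 0.001, -0.663]
wrist_force: [-0.6, -0.4, -1.1]
width: 0.0142
```

```bash
python3 - <<'E'
from plan import *
o=robot.get_obs(); s=optics.snapshot("wrist"); cv2.imwrite("pics/w6.png",s["image"][...,::-1])
print(o["time"],o["tool_pos"],Ti(p,o["tool_pos"]),np.degrees(o["ee_rot"][2]),o["wrist_force"])
for c,a in brass(s,(50,0,520,230)):
    w=wpix(s,o,*c,.064); print(c.round(0),a,(Ti(p,w)*1e3).round(1))
E
```

```text
10.25 [ 0.50324294 -0.13039772  0.06089141] [[-0.1258098  0.0970327]] -37.97473740142998 [-0.60513224 -0.42273301 -1.10342074]
[262.   4.] 145 [[-0.6 14.8]]
[414. 176.] 1712 [[-135.2   24.5]]
[316. 195.] 1711 [[-102.4   73.8]]
```

View pics/w6.png

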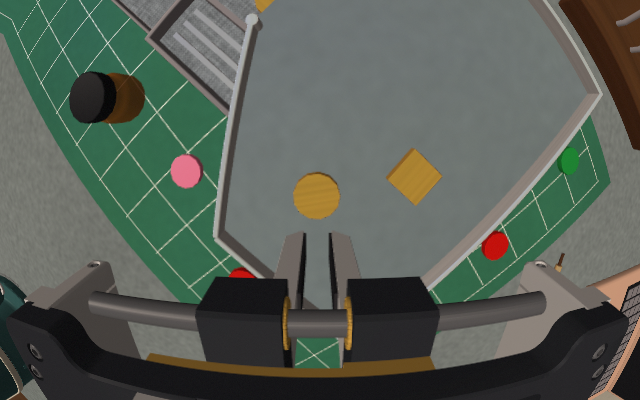

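Emit:
arm_command:
  plan:
    - [0.15,0.004,0.0055,0,0]
    - [0.15,0.0085,0.011,0,0]
    - [0.15,0.0145,0.0187,0,0.6]
    - [0.15,0.0203,0.0259,0,1.4]
    - [0.15,0.0262,0.0333,0,2.2]
    - [0.15,0.0319,0.0408,0,3.1]
    - [0.15,0.0376,0.0484,0,4.2]
    - [0.15,0.0431,0.056,0,5.4]
    - [0.15,0.0484,0.0636,0,6.9]
    - [0.15,0.0537,0.0713,0,8.7]

```text
time: 11.55
tool_pos: [0.557, -0.0597, 0.062]
ee_rot: [3.142, -0.0, -0.512]
wrist_force: [-0.5, -0.6, 0.9]
width: 0.0144
```

Emit:
arm_command:
  plan:
    - [0.15,0.0052,0.0079,0,2.3]
    - [0.15,0.0102,0.0161,0,5.2]
    - [0.15,0.0151,0.0243,0,9.2]
    - [0.15,0.0199,0.0327,0,14.8]
    - [0.15,0.0222,0.037,0,19]
    - [0.15,0.0245,0.0413,0,23.1]
    - [0.15,0.0269,0.046,0,30]
    - [0.15,0.0293,0.0507,0,36.7]
    - [0.15,0.0293,0.0507,0,36.7]

```text
time: 12.68
tool_pos: [0.5861, -0.0087, 0.0618]
ee_rot: [-3.141, -0.0, 0.127]
wrist_force: [-0.4, 0.1, 0.3]
width: 0.0141
```

```bash
python3 - <<'E'
from plan import *
o=robot.get_obs(); s=optics.snapshot("wrist"); cv2.imwrite("pics/w7.png",s["image"][...,::-1])
print(o["time"],o["tool_pos"],Ti(p,o["tool_pos"]),np.degrees(o["ee_rot"][2]),o["wrist_force"])
E
```

```text
12.675 [ 0.58607077 -0.00867996  0.06180511] [[-0.0155997  -0.00058593]] 7.275469787787584 [-0.38899187  0.06179808  0.25410812]
```

View pics/w7.png

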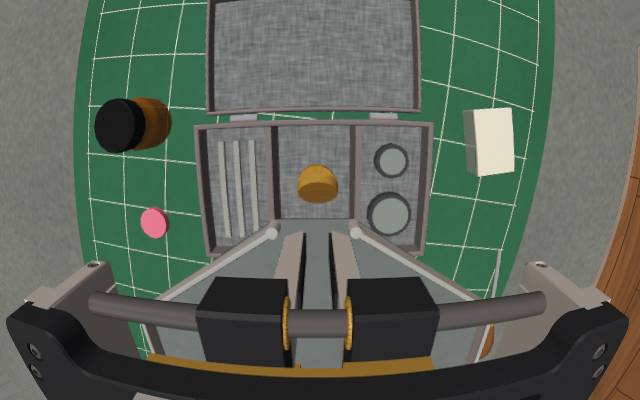

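Emit:
arm_command:
  plan:
    - [0.15,0.003,-0.01,0.01,0]
    - [0.15,0.005,-0.03,0.05,0]
    - [0.15,0.005,-0.04,0.1,0]
    - [0.15,0.005,-0.05,0.14,0]
    - [0.15,0.005,-0.05,0.14,0]

```text
time: 13.35
tool_pos: [0.5933, -0.0613, 0.2078]
ee_rot: [3.138, -0.01, 0.124]
wrist_force: [1.2, 0.2, 0.2]
width: 0.0143
```

```bash
python3 - <<'E'
from plan import *
o=robot.get_obs(); s=optics.snapshot("wrist"); print(o["time"],o["tool_pos"])
crop(s,(180,50,440,260),3,"pics/w8.png")
s=optics.snapshot("scene"); crop(s,(220,130,400,270),4.2,"pics/s8.png")
E
```

```text
13.35 [ 0.5932725  -0.06130817  0.20775216]
```

View pics/w8.png

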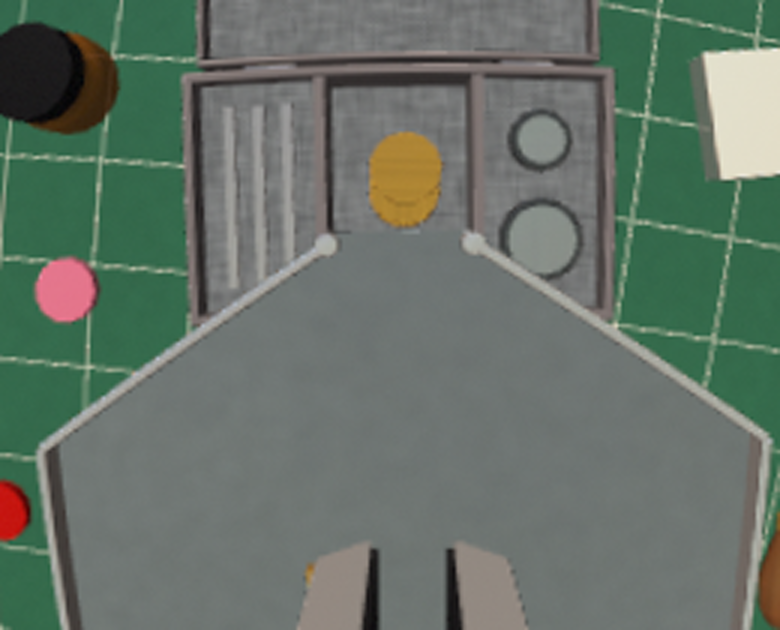

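View pics/s8.png

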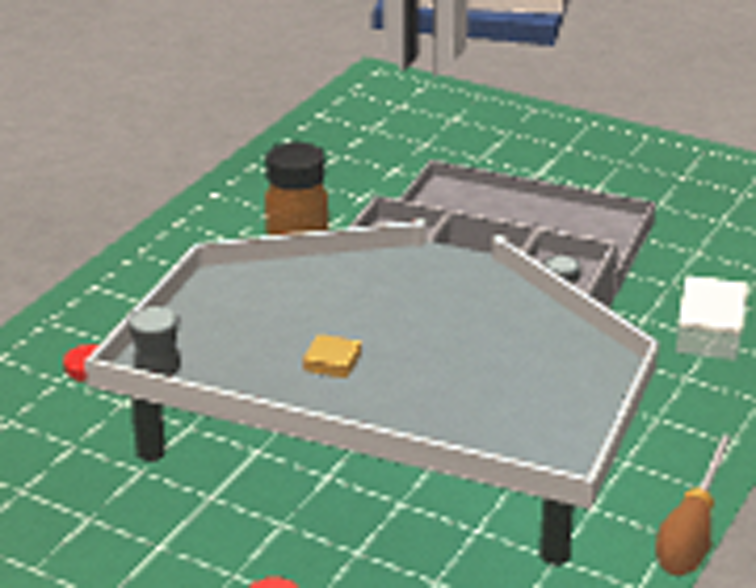

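Emit:
arm_command:
  plan:
    - [0.15,0,0,0,0]
    - [0.15,0,0,0,0]
    - [0.15,0,0,0,0]
    - [0.15,0,0,0,0]

```text
time: 13.95
tool_pos: [0.5908, -0.0593, 0.2016]
ee_rot: [-3.141, 0.001, 0.127]
wrist_force: [-0.4, -0.0, 0.5]
width: 0.0142
```

```bash
python3 - <<'E'
from plan import *
s=optics.snapshot("wrist"); crop(s,(180,50,440,260),3,"pics/w9.png")
E
```

View pics/w9.png

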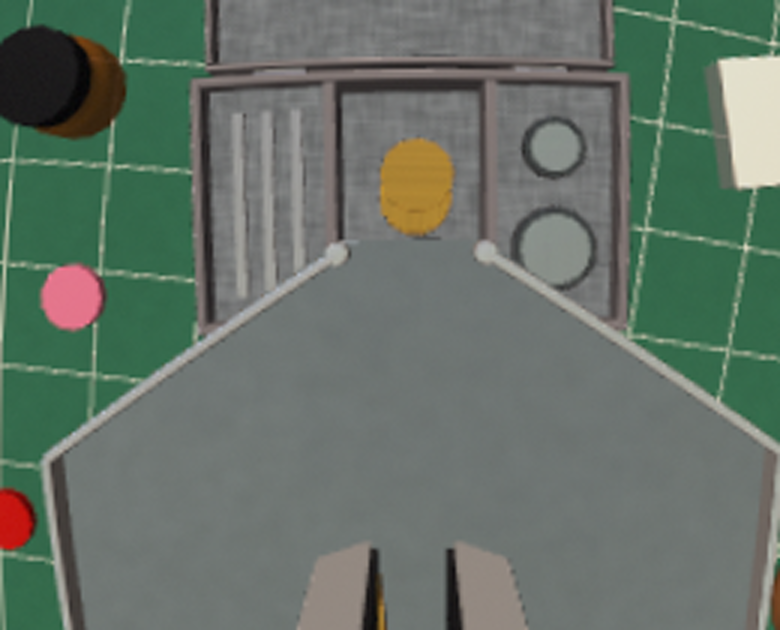

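The blanks lie still in the middle slot, stacked and leaning at crop pixel (416,187). I'm handing the job in.

```bash
python3 -c "
from bench import robot
print(robot.close_job())"
```

```text
the job is handed in; nothing more can be done
None
```

All three round brass blanks are in the case's middle slot, and I handed the job in at about 14 s of the 61 s allowed. I pushed each one out through the gate in turn, cradled against the two fingertips set about 14 mm apart. Nothing was lifted or squeezed, and every wrist force reading stayed within about 2 N.

- **Slot:** The last two wrist views, 0.6 s apart, show brass only in the middle slot, at rest. The blanks are stacked and partly hide one another, so I saw at most two at once. I count three because each push ended with the blank gone over the edge.
- **Tray and desk:** The last scene view shows only the square blank and the loupe left on the tray, both apparently where they began. The square blank measured within about 2 mm of its first position just before the third push. The ink jar, clear box and graver look unmoved. I did not check the pencil again, but the arm only worked over the tray.
- **Disagreements:** None. The three cameras agreed to about 1 to 2 mm.

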